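# Reset the thread comparator and hold its sprung cover at the set mark

### The job

Get the bolt-thread comparator ready for a look at the bolt inside: with the cover still shut, swing the red-gripped sprung lever on its flank all the way away from its rest to its stop and let it come back to rest. Then lift the blue sprung cover, which has a black handle bar for this, until its red pointer lines up with the yellow set mark without swinging it far past the mark, and finish with the gripper still holding it there. Leave the set mark and everything else on the desk where it is.

Things in the scene. Friction and masses are not known exactly. Their poses are not given: they have to be found in the camera images.
- comparator: grey instrument fixed to the desk, a box 200 (x) x 240 (y) x 100 mm high under a blue cover; origin at the centre of its underside; x points from its front (robot side) to the hinge side, y to the flank with the black scale arc, z up. The arc stands at y = +132..136 mm, 280 mm high (the yellow mark on it up to 310 mm). The lever is on the other flank.
- lever (a joint): angle (rad) of the sprung lever: 0 at rest, leaning 0.4 rad from upright towards the instrument's -x; grows as the top swings to +x; stop at 0.8. Pivot axis along the instrument's y through its point (0, -181, 60) mm. A spring brings it back to rest; about 3 N at the grip at rest, 6.5 N at the stop.
- lever_grip (a point): centre of the lever's red cross grip, a cylinder 16 mm across and 70 mm long lying along the instrument's y, 130 mm from the pivot (180 mm above the desk at rest, 190 mm when upright); clear all round and above
- cover: blue cover plate 192 x 240 x 10 mm, shut at the start; origin on its hinge axis, which runs along the instrument's y through its point (90, 0, 105) mm; x, y, z as the instrument's when shut. Its front (robot side) edge lifts as it turns about +y, up to 1.25 rad. A spring pulls it shut all the way: about 4 N at the bar, along its arc, starts it, 5 to 8 N holds it at the mark.
- cover_bar (a point): middle of the black round handle bar on the cover near its front edge: 12 mm across, 100 mm long along the instrument's y, carried by a post at each end, its centre line 35 mm above the cover's top face (147 mm above the desk when shut); 165 mm in front of and 42 mm above the hinge axis when shut
- pointer_tip (a point): tip of the cover's red pointer beside the scale arc, 180 mm from the hinge axis, 140 mm from the instrument's middle plane; it is level with the hinge axis when shut
- set_mark (a joint): angle (rad) on the scale at which the yellow set mark is set: the cover angle that brings the pointer level with the mark; between 0.35 and 0.95, held by friction
- mark_tip (a point): inner end of the yellow set mark on the scale arc, 180 mm from the hinge axis in the same plane as the pointer tip, which meets it when the cover is at the marked angle; the mark is a yellow finger pointing outwards from here for 50 mm with a 16 x 16 x 22 mm block at its outer end; its z axis points along the arc, the way a rising pointer moves
- tray: bystander: aluminium sorting tray 180 x 130 x 30 mm, origin centre of the underside
- bolt0: bystander: steel bolt standing on its flanged head (29 mm across) in the tray, 64 mm tall, origin at the centre of its foot
- bolt1: bystander: bolt like bolt0, in the tray
- bolt2: bystander: bolt like bolt0, standing on the desk
- bolt3: bystander: bolt like bolt0, standing on the desk
- thread_file: bystander: thread file with a green handle, 230 mm long, 22 mm wide, 18 mm high, lying on the desk along its x, origin on the desk near its middle
- gauge_ring: bystander: red plastic gauge ring 64 mm across hanging on a steel hook on a post 210 mm high, 90 mm square foot; origin at the centre of one of the ring's faces

How it is judged:
On the way, in this order (a step that is already met when the one before it is completed fails the run):
1. with the cover shut, the lever is swung to its stop (value of joint lever above 0.74 rad and z of pointer_tip in the frame of comparator below 0.119 m), for 0.1 s.
2. with the cover still shut, the lever has come back to rest (value of joint lever below 0.08 rad and z of pointer_tip in the frame of comparator below 0.119 m), for 0.1 s.
3. the cover is held by the fingers with the pointer at the mark (distance between pointer_tip and mark_tip below 0.011 m and contact force between the fingers and cover above 2 N), for 0.3 s.
At the end, for the whole second after the job is handed in: The cover stands still with its pointer tip within 11 mm (3.5 degrees) of the set mark's tip, carried by the fingers (contact force over 2 N), and the lever is back at rest (under 0.08 rad) (all of step 3 and angular speed of cover below 0.1 rad/s and value of joint lever below 0.08 rad); the arm keeps its last pose, push and grip.
It fails at once if the cover is swung far past the mark (pointer more than 40 mm, 13 degrees, beyond it) (z of pointer_tip in the frame of mark_tip above 0.04 m).
It fails at once if the set mark is shifted (over 8 mm) (distance of mark_tip from where it was at the start of the episode above 0.008 m).
It fails at once if a bystander is pushed away (over 30 mm) (distance of any of tray, bolt0, bolt1, bolt2, bolt3, thread_file, gauge_ring from where it was at the start of the episode above 0.03 m).
It fails at once if a bolt is knocked over (angle between any of bolt0, bolt1, bolt2, bolt3's own z axis and vertical above 0.5 rad).
It also fails if it takes over 56 s, if anything falls off the work surface, if the arm or the gripper's body presses on something with over 40 N, if the wrist force passes 120 N, or if a joint passes its speed limit or range.

### The arm

A 7-joint arm with a two-finger parallel gripper is mounted at the origin on the work surface. World frame = base frame: x ahead of the robot, y to its left, z up, the work surface at z = 0. Lengths are in m, angles in rad, forces in N, time in s.
With the tool pointing down it reaches from about 0.425 to 0.925 m from the base axis. Payload 6.8 kg.
Tool frame: the origin (TCP) lies on the centre line of the jaws, within the pads' length; the fingertips stand 17 mm ahead of it and the grasp point (between the pads) lies 2 mm behind it; y points along the fingers, z is the direction in which the jaws open and shut, and the axes are right-handed (so a half turn about y gives the same grasp; the last joint's range is limited). The gripper opens to 85 mm and grips with 20 to 120 N. Pads are 22 mm wide; open, the fingers measure 114 mm over their backs; the gripper's body (76 mm by 85 mm) begins 54 mm behind the grasp point. The pads swing forward as they close: fully open they stand 13 mm farther back than shut.
Start: joints at [-1.418, 0.477, 0.022, 1.555, -0.011, 1.109, -0.083], TCP at [0.174, 0.652, 0.248] pointing down, gripper open.
Joint ranges: [-2.96, 2.96], [-0.34, 2.1], [-1.41, 1.46], [0.24, 2.44], [-1.37, 4.51], [0.17, 1.92], [-2.96, 2.96]. Speed limits (rad/s): [2.39, 2.39, 3.14, 3.14, 3.14, 3.14, 3.14].

### API

Orientations are given as a rotation vector (axis times angle).
In Python, from bench import r gives the robot as it stands. The module is installed in compiled form; this text tells all that it offers.
- The arm moves only by the tool arm_command, never from a script. Its argument "motion" is a list of rows, each a list of 2 entries, a list of its own where there are three numbers: the shift along the world's x, y, z in mm, then the turn about the world's z in degrees. In form: [[[dx, dy, dz], turn], ...]. A call has 1 to 20 rows; each row shifts and turns the pose as measured when the row begins; what a row does not reach is not made up. A row lasts 1/8 s, in which the tool goes at most 62.5 mm and 10.7 degrees, less where a joint would pass 70% of its speed; a pose out of reach is approached as far as the arm can. A call is refused whole if a number of a shift passes 62.5 or a number of a turn 10.7, either way. A call with a gripper value outside its range is refused whole. "fingers" is the opening, from -1 (shut) to 1 (fully open), so that 0 is half open, set as the call begins (left out, the last holds). The fingers move at their own pace and stop on an object; "grip_force" is the grip in N (left out, the last holds). Time passes only in rows, so rows that do not move let the fingers close. It gives the time, the measured TCP pose, the force and the opening at its end, in the units of the state.
- r.get_obs(): the state, without advancing time (a new reading comes with each control period).
- r.grab_frame(name): name is "scene" or "top" or "wrist"; returns a dict with "frame" (400x640x3 uint8, red, green, blue), "depth" (400x640 float32, m along the optical axis (not along the pixel's ray), 0 where there is no reading), "fx", "fy", "cx", "cy" (pixels), "eye" and "attitude" of the camera in the world; the wrist camera has in their place "mount" (4x4, takes a point from camera to tool coordinates, whose origin is the TCP and whose axes are the tool frame's). Camera axes: x right, y up, looking along -z (the intrinsics and any distortion apply to the point x, -y, -z); pixel columns grow to the right and rows downward; lengths in m; the calibration is good to about 2 mm. The wrist camera is an equidistant fisheye: a pixel r from the principal point sees the ray r / f radians off the axis. A picture is of the moment at which its call begins: read the wrist's pose just before it.
- r.hand_in(): hands the job in, once; it reports no verdict.
The state is a dict: "clock": time; "joints": joint angles; "qvel": joint speeds; "tau": joint torques, N m; "tcp_pos": TCP position; "orientation": TCP orientation; "contact_force": force on the tool from outside, world axes, zero at the start; "moment": the same for the moment, N m; "grip_width": finger opening in m.
Only numpy, scipy, OpenCV 4.12 (cv2) and the standard library are available. Lean on these libraries where they do the work, as an engineer would, in place of code of your own. Each camera call takes 0.05 s, during which the arm holds its last target. There are 200 camera calls.

## Working session

There is one attempt and no reset: what is moved stays moved. The work goes in short steps, Python scripts to look and compute and a tool call to move; the robot and the scene stay as the last step left them, time stands still between calls to the robot, and variables do not carry over. Pictures are saved under pics/ and viewed, and the job is handed in when it is done.

Besides the shell and the picture viewer there is one more tool, called as a command line: name --argument value ..., lists and objects as JSON in quotes. arm_command: Moves the arm, as the interface text tells. Its arguments: {"type":"object","properties":{"motion":{"type":"array"},"fingers":{"type":"number"},"grip_force":{"type":"number"}},"required":["motion"]}

```bash
mkdir -p pics; cat > h.py <<'E'
import numpy as np, cv2
from scipy.spatial.transform import Rotation as R
from bench import r
def att(a):
    a=np.array(a,float)
    return a if a.shape==(3,3) else R.from_rotvec(a).as_matrix()
def grab(n,save=None):
    f=r.grab_frame(n)
    if save: cv2.imwrite('pics/'+save,f['frame'][:,:,::-1])
    return f
def cloud(f):
    v,u=np.mgrid[0:400,0:640]; d=f['depth']
    p=np.stack([(u-f['cx'])/f['fx']*d,-(v-f['cy'])/f['fy']*d,-d],-1)
    return p@att(f['attitude']).T+np.array(f['eye'])
E
python3 - <<'E'
from h import *
o=r.get_obs(); print(o)
for n in ('scene','top'):
    f=grab(n,n+'0.png'); np.savez(n+'0.npz',**{k:np.array(v) for k,v in f.items()})
    print(n,{k:v for k,v in f.items() if k not in('frame','depth')})
f=grab('wrist','wrist0.png');print({k:v for k,v in f.items() if k not in('frame','depth')})
E
```

```text
{'clock': 0.0, 'joints': array([-1.41811497,  0.47781058,  0.02237067,  1.55642978, -0.01153012,
        1.10928887, -0.08313929]), 'qvel': array([ 0.0007743 ,  0.00060544, -0.00170353,  0.00182142, -0.00164315,
        0.00084412,  0.00122055]), 'tau': array([ 4.74589579e-04, -5.96444106e+01,  1.60764970e+00, -2.81193262e+01,
        1.23711312e-02,  9.56888893e-03,  5.20639190e-06]), 'tcp_pos': array([0.17391915, 0.65164283, 0.24732839]), 'orientation': array([-1.5628872 ,  0.20489834, -0.20471917]), 'contact_force': array([-0.45844378, -0.08361764, -0.50683808]), 'moment': array([-0.00826728,  0.00688077, -0.01930229]), 'grip_width': 0.0849404107880818}
scene {'fx': 452.5653952020034, 'fy': 452.5653952020034, 'cx': 313.8885485151207, 'cy': 197.13950933071743, 'eye': array([1.01269254, 0.9795417 , 1.03299519]), 'attitude': array([0.30924721, 1.13061601, 2.41917835])}
top {'fx': 493.8671995265316, 'fy': 493.8671995265316, 'cx': 315.90467851743006, 'cy': 202.13904421637613, 'eye': array([0.33708602, 0.03587091, 1.59193282]), 'attitude': array([ 0.0656257 , -0.08312269, -1.58743066])}
{'fx': 309.70691628693146, 'fy': 309.70691628693146, 'cx': 320.28472940561267, 'cy': 203.98710038864826, 'mount': array([[-3.16348509e-04, -9.61462391e-01, -2.74936304e-01,
        -7.08753336e-02],
       [-6.02591970e-04,  2.74936451e-01, -9.61462212e-01,
        -1.25968197e-01],
       [ 9.99999768e-01, -1.38482729e-04, -6.66345252e-04,
         4.71872544e-04],
       [ 0.00000000e+00,  0.00000000e+00,  0.00000000e+00,
         1.00000000e+00]])}
```

View pics/scene0.png

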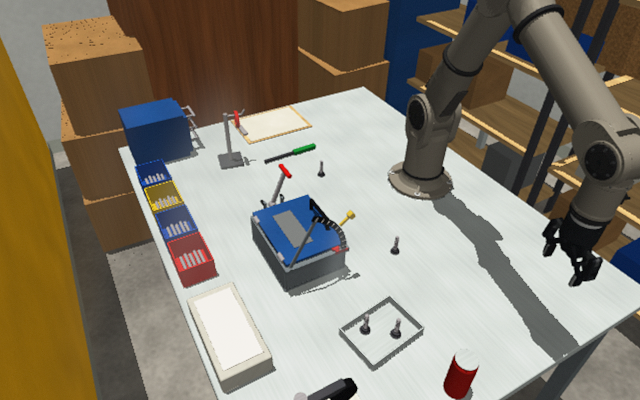

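View pics/top0.png

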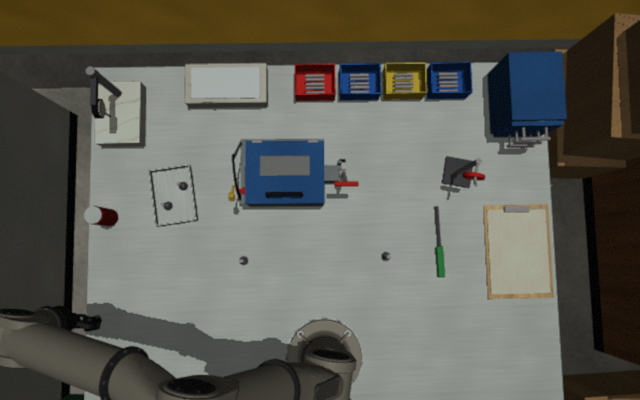

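The scene view shows the comparator at about (300,240), with the red lever grip at (285,170), the yellow mark at (348,214) and the pointer at about (338,250). The top view shows the cover at (285,172), the bar at (284,194), the lever grip at (345,184), the mark at (233,193) and the pointer at (242,190). Next I measure these points.

```bash
python3 - <<'E'
from h import *
for n in ('scene','top'):
    f=dict(np.load(n+'0.npz')); P=cloud(f); hsv=cv2.cvtColor(f['frame'],cv2.COLOR_RGB2HSV)
    H,S,V=[hsv[...,i].astype(int) for i in range(3)]
    red=((H<8)|(H>172))&(S>150)&(V>70); yel=(H>18)&(H<35)&(S>120)&(V>90); blue=(H>100)&(H<125)&(S>130)
    roi=(P[...,0]>.4)&(P[...,0]<.85)&(P[...,1]>-.3)&(P[...,1]<.45)&(P[...,2]>.05)&(P[...,2]<.4)
    for nm,m in (('red',red),('yel',yel),('blue',blue)):
        m=(m&roi).astype(np.uint8); k,l,st,c=cv2.connectedComponentsWithStats(m)
        for i in range(1,k):
            if st[i,4]<6: continue
            q=P[l==i]; print(n,nm,c[i].round(1),st[i,4],'med',np.median(q,0).round(3),'min',q.min(0).round(3),'max',q.max(0).round(3))
            if nm=='blue' and n=='top':
                t=l==i; t&=abs(P[...,2]-.11)<.006
                # rectangle at known height 0.110 through rays
                px=np.argwhere(t)[:,::-1].astype(np.float32); 
                rect=cv2.minAreaRect(P[t][:,:2].astype(np.float32)); print(rect)
    # bar: dark pixels at z 0.13-0.16 over the cover
    m=(V<60)&roi&(P[...,2]>.125)&(P[...,2]<.165); k,l,st,c=cv2.connectedComponentsWithStats(m.astype(np.uint8))
    for i in range(1,k):
        if st[i,4]>20: q=P[l==i]; print(n,'dark',c[i].round(),st[i,4],q.mean(0).round(3),q.min(0).round(3),q.max(0).round(3))
    c=f['frame'][120:230,210:370] if n=='top' else f['frame'][150:300,230:390]
    cv2.imwrite(f'pics/{n}_crop.png',cv2.resize(c,None,fx=4.9 if n=='top' else 4,fy=4.9 if n=='top' else 4,interpolation=cv2.INTER_CUBIC)[:,:,::-1])
E
```

```text
scene red [284.7 170.6] 66 med [ 0.526 -0.062  0.187] min [ 0.517 -0.101  0.178] max [ 0.532 -0.029  0.194]
scene red [200.2 235.8] 8 med [ 0.828 -0.029  0.072] min [ 0.826 -0.042  0.069] max [ 0.83  -0.011  0.074]
scene red [208.8 255.2] 25 med [0.829 0.062 0.071] min [0.826 0.015 0.052] max [0.848 0.082 0.074]
scene red [335.4 248.3] 20 med [0.518 0.238 0.109] min [0.509 0.232 0.105] max [0.528 0.247 0.113]
scene yel [179.  196.9] 39 med [ 0.829 -0.231  0.071] min [ 0.826 -0.3    0.052] max [ 0.847 -0.206  0.075]
scene yel [347.8 216.8] 65 med [0.495 0.257 0.235] min [0.48  0.249 0.215] max [0.521 0.263 0.248]
scene blue [286.1 223.4] 1680 med [0.623 0.075 0.114] min [ 0.477 -0.053  0.073] max [0.671 0.249 0.273]
scene blue [190.5 216.5] 6 med [ 0.828 -0.128  0.071] min [ 0.827 -0.14   0.068] max [ 0.829 -0.11   0.074]
scene blue [194.5 224.5] 8 med [ 0.828 -0.084  0.072] min [ 0.828 -0.102  0.07 ] max [ 0.83  -0.069  0.076]
scene blue [318.7 241.5] 822 med [0.543 0.202 0.113] min [0.487 0.125 0.106] max [0.64  0.249 0.246]
scene dark [317. 208.] 86 [0.504 0.104 0.151] [0.498 0.061
[... 372 characters left out ...]
11  0.071] min [ 0.822 -0.226  0.065] max [ 0.847 -0.21   0.076]
top yel [406.3  92.3] 21 med [ 0.826 -0.274  0.069] min [ 0.822 -0.3    0.063] max [ 0.829 -0.259  0.074]
top yel [231.4 194. ] 48 med [0.489 0.252 0.239] min [0.476 0.246 0.212] max [0.52  0.258 0.247]
top blue [360.1  93.4] 143 med [ 0.824 -0.129  0.065] min [ 0.821 -0.193  0.05 ] max [ 0.847 -0.065  0.076]
((0.0, 0.0), (0.0, 0.0), 0.0)
top blue [284.5 173.8] 3704 med [0.551 0.111 0.111] min [ 0.474 -0.009  0.06 ] max [0.668 0.231 0.16 ]
((0.5716486573219299, 0.11201680451631546), (0.23480696976184845, 0.19163069128990173), 88.97003936767578)
top dark [284. 194.] 150 [0.5   0.112 0.15 ] [0.494 0.059 0.132] [0.507 0.165 0.16 ]
```

View pics/top_crop.png

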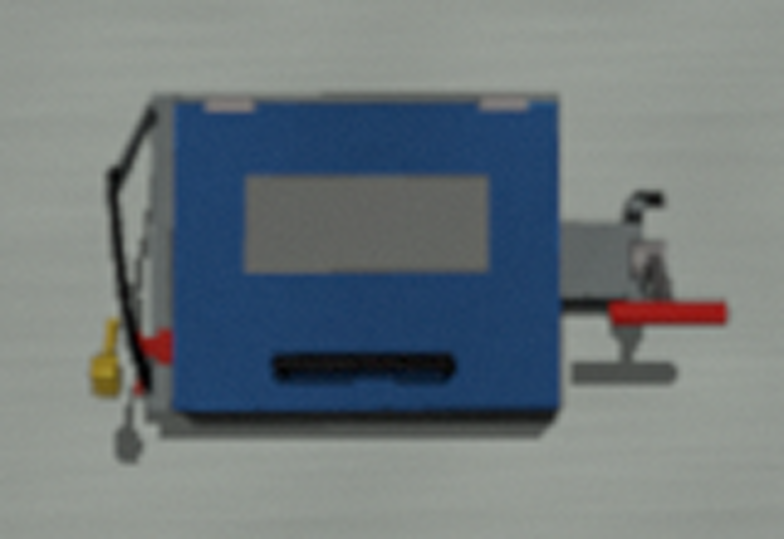

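View pics/scene_crop.png

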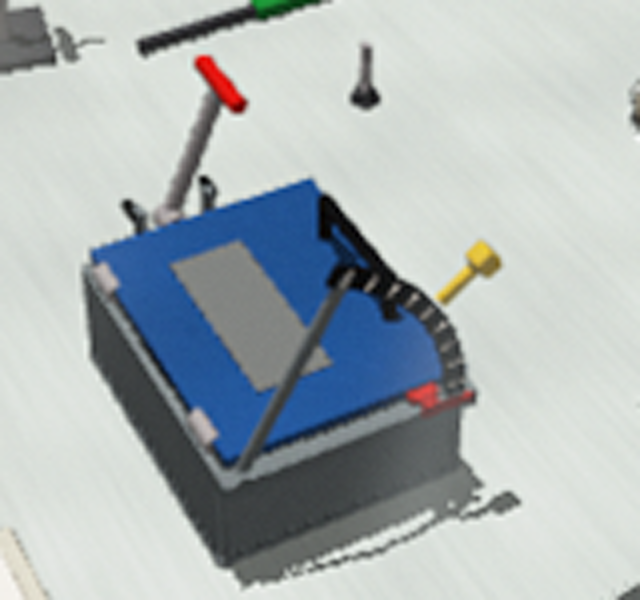

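```bash
python3 - <<'E'
from h import *
o=r.get_obs(); M=R.from_rotvec(o['orientation']).as_matrix(); print(M.round(3)); 
print('jaw dir deg',np.degrees(np.arctan2(M[1,2],M[0,2])),'tool x deg',np.degrees(np.arctan2(M[1,0],M[0,0])))
E
```

```text
[[ 0.966 -0.     0.258]
 [-0.258 -0.001  0.966]
 [ 0.    -1.    -0.001]]
jaw dir deg 75.05681717955903 tool x deg -14.943174621219057
```

arm_command --motion '[[[0, 0, 60], 0], [[20, -20, 60], 0], [[50, -35, 30], 0]]' --fingers -1

```text
clock: 0.52
tcp_pos: [0.2361, 0.5978, 0.3942]
orientation: [-1.573, 0.199, -0.194]
contact_force: [0.7, 0.2, -0.7]
grip_width: 0.0324
```

arm_command --motion '[[[40, -60, 10], -10], [[40, -60, 0], -10], [[40, -60, 0], -10], [[40, -60, 0], -10], [[40, -60, 0], -10], [[20, -62, 0], -10], [[0, -62, 0], -10], [[0, -62, 0], -5], [[0, -62, 0], 0], [[0, -62, 0], 0], [[0, -60, 0], 0]]'

```text
clock: 1.9
tcp_pos: [0.4307, -0.0364, 0.4038]
orientation: [-1.193, 1.241, -1.231]
contact_force: [0.8, 0.8, 0.7]
grip_width: -0.0
```

arm_command --motion '[[[15, -30, -55], 0], [[10, -6, -60], 0], [[0, 0, -60], 0], [[0, 0, -45], 0], [[0, 0, -12], 0], [[0, 0, 0], 0]]'

```text
clock: 2.65
tcp_pos: [0.4553, -0.0782, 0.1712]
orientation: [-1.18, 1.243, -1.24]
contact_force: [0.5, 0.2, 0.9]
grip_width: 0.0002
```

```bash
python3 - <<'E'
from h import *
o=r.get_obs(); M=R.from_rotvec(o['orientation']).as_matrix()
print(o['tcp_pos'],o['contact_force'],'jaw dir deg',np.degrees(np.arctan2(M[1,2],M[0,2])),o['joints'].round(2))
grab('scene','scene1.png');grab('wrist','wrist1.png')
E
```

```text
[ 0.4552637  -0.0781876   0.17116259] [0.51524099 0.22383404 0.90491644] jaw dir deg -2.637580604761287 [-0.61  0.28  0.77  2.16 -0.28  0.79  0.29]
```

View pics/scene1.png

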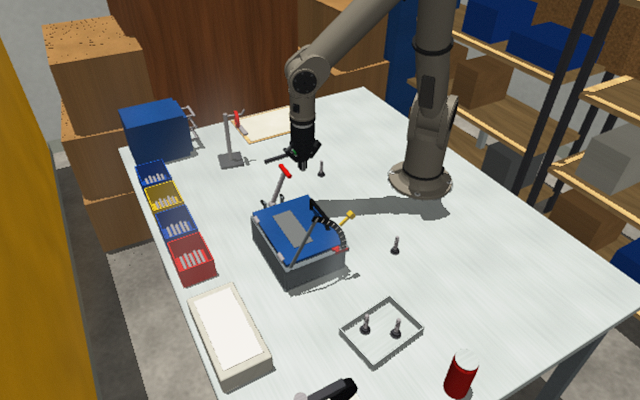

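View pics/wrist1.png

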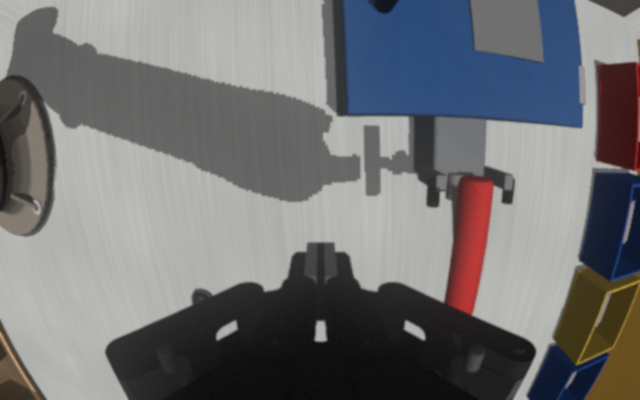

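The wrist view shows the shut fingertips at (320,250), beside the red grip at (470,250), with clear space between them. I'm pushing along +x.

arm_command --motion '[[[20, 0, 11], 2], [[25, 2, 0], 0], [[20, 2, 0], 0], [[20, 0, 0], 0], [[20, 0, 0], 0], [[20, 0, 0], 0]]'

```text
clock: 3.5
tcp_pos: [0.5821, -0.0732, 0.1937]
orientation: [-1.189, 1.216, -1.208]
contact_force: [-7.0, 0.3, -1.7]
grip_width: -0.0002
```

arm_command --motion '[[[8, 0, -6], 0], [[8, 0, -3], 0], [[5, 0, 0], 0]]'

```text
clock: 3.88
tcp_pos: [0.6007, -0.0732, 0.1865]
orientation: [-1.191, 1.22, -1.204]
contact_force: [-8.0, -1.2, -5.1]
grip_width: -0.0
```

arm_command --motion '[[[5, 0, 0], 0], [[5, 0, 0], 0]]'

```text
clock: 4.12
tcp_pos: [0.6044, -0.0733, 0.1852]
orientation: [-1.198, 1.232, -1.197]
contact_force: [-14.7, 0.8, 6.6]
grip_width: -0.0002
```

```bash
python3 - <<'E'
from h import *
o=r.get_obs();print(o['tcp_pos'],o['contact_force'])
f=grab('scene'); c=f['frame'][110:260,220:400]; cv2.imwrite('pics/s2.png',cv2.resize(c,None,fx=4,fy=4)[:,:,::-1])
P=cloud(f);hsv=cv2.cvtColor(f['frame'],cv2.COLOR_RGB2HSV);H,S,V=[hsv[...,i].astype(int) for i in range(3)]
m=((H<8)|(H>172))&(S>150)&(V>70)&(P[...,0]>.45)&(P[...,0]<.7)&(P[...,1]<0)&(P[...,1]>-.13)&(P[...,2]>.1)
print(m.sum(),np.median(P[m],0),P[m].min(0),P[m].max(0))
E
```

```text
[ 0.60435716 -0.07329259  0.18520627] [-14.73343799   0.76133477   6.60958019]
65 [ 0.6279452  -0.06078478  0.18846561] [ 0.61791969 -0.10181587  0.17779165] [ 0.63838826 -0.03244715  0.22262805]
```

View pics/s2.png

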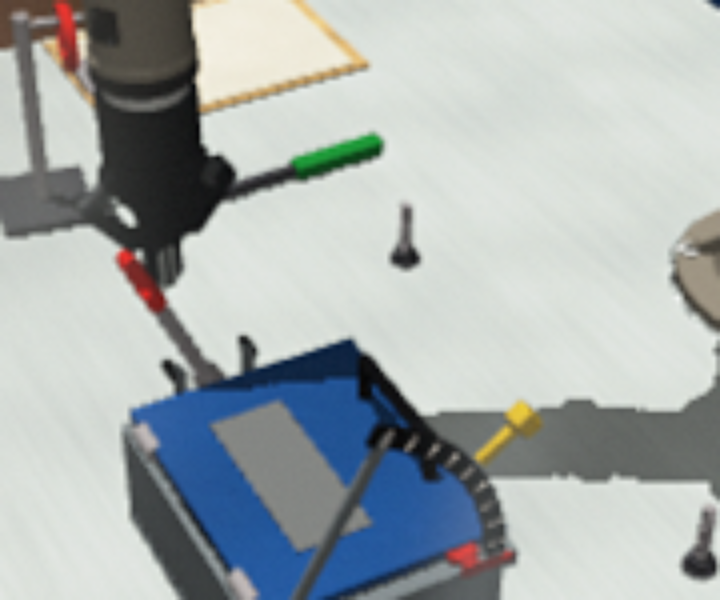

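The grip has moved from x=0.526 to 0.628 (102 mm; the full stroke predicts 101 mm), and the force jumped from 8 to 15 N, so the lever is at its stop. I hold briefly, then follow it back.

arm_command --motion '[[[1, 0, 0], 0], [[1, 0, 0], 0], [[-15, 0, 0], 0], [[-25, 0, 0], 0], [[-25, 0, 0], 0], [[-25, 0, 0], 0], [[-25, 0, 0], 0], [[-20, 0, 0], 0], [[-20, 0, 0], 0]]'

```text
clock: 5.3
tcp_pos: [0.445, -0.0718, 0.1914]
orientation: [-1.191, 1.231, -1.193]
contact_force: [0.3, 0.1, -0.4]
grip_width: 0.0002
```

```bash
python3 - <<'E'
from h import *
o=r.get_obs();print(o['tcp_pos'],o['contact_force'],o['joints'].round(2))
f=grab('scene')
P=cloud(f);hsv=cv2.cvtColor(f['frame'],cv2.COLOR_RGB2HSV);H,S,V=[hsv[...,i].astype(int) for i in range(3)]
m=((H<8)|(H>172))&(S>150)&(V>70)&(P[...,0]>.45)&(P[...,0]<.7)&(P[...,1]<0)&(P[...,1]>-.13)&(P[...,2]>.1)
print(m.sum(),np.median(P[m],0),P[m].min(0),P[m].max(0))
E
```

```text
[ 0.44495905 -0.071826    0.19140715] [ 0.3111998   0.09118923 -0.43630833] [-0.63  0.23  0.78  2.16 -0.25  0.84  0.29]
66 [ 0.52636233 -0.06130694  0.18792611] [ 0.51866488 -0.09828349  0.18217656] [ 0.53248435 -0.03067075  0.19277113]
```

arm_command --motion '[[[0, 0, 50], 0], [[10, 50, 30], 0], [[25, 60, 0], 0], [[20, 55, 0], 0], [[2, 18, 0], 0], [[0, 0, 0], 0]]' --fingers 0.6 --grip_force 50

```text
clock: 6.1
tcp_pos: [0.5051, 0.1177, 0.2802]
orientation: [-1.17, 1.228, -1.193]
contact_force: [-0.8, -0.9, 0.2]
grip_width: 0.0681
```

```bash
python3 - <<'E'
from h import *
o=r.get_obs(); M=R.from_rotvec(o['orientation']).as_matrix();p=o['tcp_pos']
print(p,o['grip_width'],'jaw deg',np.degrees(np.arctan2(M[1,2],M[0,2])))
f=grab('wrist','w3.png'); g=cv2.cvtColor(f['frame'],cv2.COLOR_RGB2HSV)
# tool->pixel of predicted bar ends
T=f['mount']
for y in (.062,.112,.162):
    c=T[:3,:3].T@(M.T@(np.array([.502,y,.147])-p)-T[:3,3]); d=np.array([c[0],-c[1],-c[2]]); th=np.arctan2(np.hypot(d[0],d[1]),d[2]); k=f['fx']*th/np.hypot(d[0],d[1])
    print('pred px',f['cx']+k*d[0],f['cy']+k*d[1])
E
```

```text
[0.50505752 0.117652   0.28019862] 0.0680601879765322 jaw deg -0.5973093884389398
pred px 317.340246514693 264.052466586871
pred px 316.5950810279926 212.02845872861812
pred px 315.8582371739728 154.81128009401627
```

View pics/w3.png

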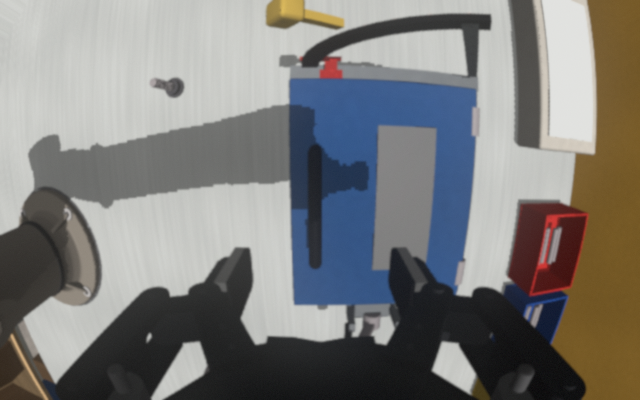

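The wrist view shows the bar running from (315,145) to (316,268), within a few pixels of the prediction, and centred between the jaws. I descend on it.

arm_command --motion '[[[-3, -6, -50], 0], [[0, 0, -50], 0], [[0, 0, -25], 0], [[0, 0, -5], 0], [[0, 0, 0], 0]]'

```text
clock: 6.78
tcp_pos: [0.503, 0.1012, 0.1505]
orientation: [-1.157, 1.234, -1.206]
contact_force: [0.6, 0.4, -0.6]
grip_width: 0.0684
```

arm_command --motion '[[[0, 4, -3], 0], [[0, 0, 0], 0], [[0, 0, 0], 0], [[0, 0, 0], 0], [[0, 0, 0], 0], [[0, 0, 0], 0]]' --fingers -1

```text
clock: 7.52
tcp_pos: [0.5011, 0.1055, 0.1502]
orientation: [-1.158, 1.236, -1.201]
contact_force: [0.2, -0.5, -1.6]
grip_width: 0.01
```

arm_command --motion '[[[2, 0, 8], 0], [[3, 0, 8], 0], [[3, 0, 8], 0], [[3, 0, 8], 0], [[4, 0, 8], 0], [[4, 0, 8], 0], [[4, 0, 7], 0], [[5, 0, 7], 0], [[0, 0, 0], 0]]'

```text
clock: 8.65
tcp_pos: [0.5312, 0.1052, 0.2148]
orientation: [-1.16, 1.234, -1.203]
contact_force: [4.3, 0.3, -12.3]
grip_width: 0.0096
```

```bash
cat > chk.py <<'E'
from h import *
import sys
n=sys.argv[1]
o=r.get_obs();p=o['tcp_pos'];print(p,o['contact_force'].round(1),o['grip_width'])
for nm in('scene','top'):
    f=grab(nm);P=cloud(f);hsv=cv2.cvtColor(f['frame'],cv2.COLOR_RGB2HSV);H,S,V=[hsv[...,i].astype(int) for i in range(3)]
    box=(P[...,0]>.46)&(P[...,0]<.68)&(P[...,1]>.2)&(P[...,1]<.29)&(P[...,2]>.07)
    for c,m in(('red',((H<8)|(H>172))&(S>150)&(V>70)),('yel',(H>18)&(H<35)&(S>120)&(V>90)),):
        m=m&box
        if m.sum()<4: print(nm,c,'few');continue
        q=P[m]; rad=np.hypot(.667-q[:,0],q[:,2]-.105); a=np.arctan2(q[:,2]-.105,.667-q[:,0])
        print(nm,c,m.sum(),'angle med',np.median(a).round(3),'rad',rad.min().round(3),rad.max().round(3),'med',np.median(q,0).round(3))
    c=f['frame'][130:280,270:400] if nm=='scene' else f['frame'][140:220,215:315]
    cv2.imwrite(f'pics/{nm}{n}.png',cv2.resize(c,None,fx=4,fy=4,interpolation=cv2.INTER_CUBIC)[:,:,::-1])
grab('wrist',f'wr{n}.png')
E
python3 chk.py 4
```

```text
[0.53124839 0.10517616 0.21478239] [  4.3   0.3 -12.3] 0.00955608061189733
scene red 35 angle med 0.44 rad 0.139 0.172 med [0.532 0.24  0.169]
scene yel 73 angle med 0.646 rad 0.183 0.228 med [0.496 0.256 0.233]
top red 26 angle med 0.419 rad 0.141 0.179 med [0.529 0.241 0.165]
top yel 50 angle med 0.639 rad 0.18 0.232 med [0.489 0.252 0.239]
```

View pics/scene4.png

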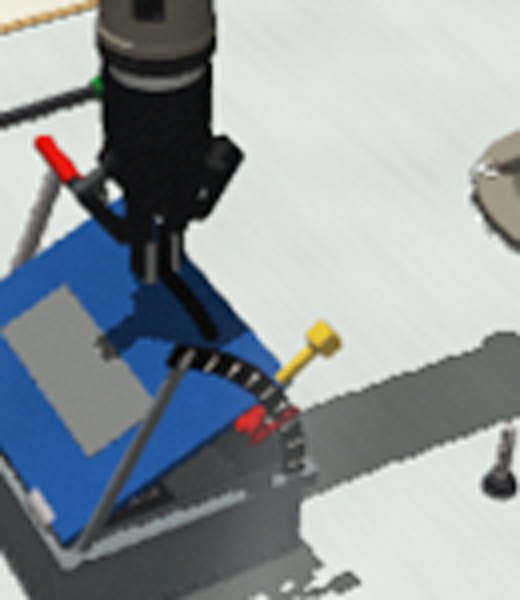

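View pics/wr4.png

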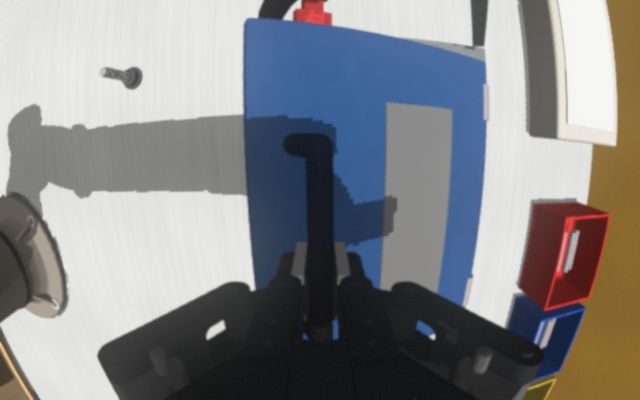

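arm_command --motion '[[[4, 0, 6], 0], [[4, 0, 5], 0], [[4, 0, 5], 0], [[4, 0, 5], 0], [[0, 0, 0], 0]]'

```text
clock: 9.43
tcp_pos: [0.5466, 0.105, 0.2329]
orientation: [-1.163, 1.234, -1.205]
contact_force: [2.9, -0.2, -14.1]
grip_width: 0.0097
```

```bash
python3 chk.py 5
```

```text
[0.54664019 0.10500382 0.23293627] [  2.9  -0.2 -14.1] 0.009662559893392677
scene red 53 angle med 0.576 rad 0.14 0.173 med [0.54  0.242 0.187]
scene yel 72 angle med 0.646 rad 0.183 0.228 med [0.496 0.256 0.233]
top red 24 angle med 0.558 rad 0.141 0.177 med [0.539 0.24  0.185]
top yel 48 angle med 0.645 rad 0.181 0.237 med [0.489 0.252 0.239]
```

View pics/scene5.png

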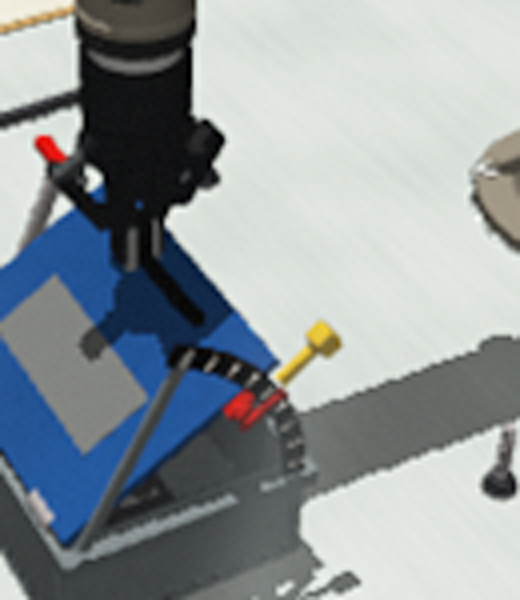

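arm_command --motion '[[[4, 0, 5], 0], [[4, 0, 5], 0], [[0, 0, 0], 0], [[0, 0, 0], 0]]'

```text
clock: 10.07
tcp_pos: [0.5544, 0.105, 0.2406]
orientation: [-1.165, 1.233, -1.206]
contact_force: [2.8, 0.8, -14.6]
grip_width: 0.0098
```

```bash
python3 chk.py 6
```

```text
[0.5544384  0.10495542 0.2405866 ] [  2.8   0.8 -14.6] 0.009780802842149772
scene red 56 angle med 0.638 rad 0.14 0.177 med [0.544 0.245 0.195]
scene yel 73 angle med 0.645 rad 0.183 0.229 med [0.496 0.256 0.233]
top red 24 angle med 0.623 rad 0.142 0.174 med [0.544 0.239 0.193]
top yel 49 angle med 0.64 rad 0.182 0.234 med [0.489 0.252 0.238]
```

View pics/scene6.png

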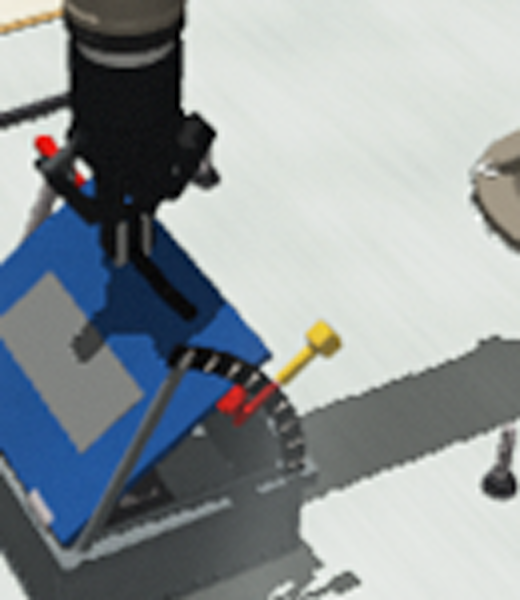

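View pics/top6.png

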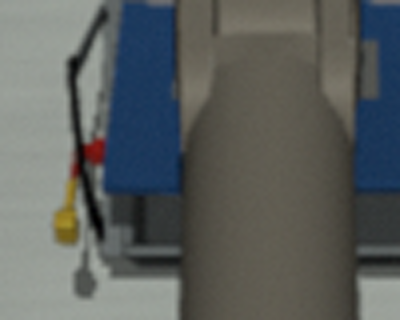

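The scene view shows the red pointer (235,410)→(277,387) collinear with the yellow finger (277,385)→(320,340). The angles agree to within 0.02 rad, against an allowance of about 0.06. I hold for half a second to check it is steady, then hand in.

arm_command --motion '[[[0, 0, 0], 0], [[0, 0, 0], 0], [[0, 0, 0], 0], [[0, 0, 0], 0]]'

```text
clock: 10.72
tcp_pos: [0.5545, 0.105, 0.2406]
orientation: [-1.165, 1.232, -1.206]
contact_force: [3.7, -0.2, -15.8]
grip_width: 0.01
```

```bash
python3 chk.py 7; python3 - <<'E'
from h import *
f=grab('scene');P=cloud(f);hsv=cv2.cvtColor(f['frame'],cv2.COLOR_RGB2HSV);H,S,V=[hsv[...,i].astype(int) for i in range(3)]
m=((H<8)|(H>172))&(S>150)&(V>70)&(P[...,0]>.45)&(P[...,0]<.7)&(P[...,1]<0)&(P[...,1]>-.13)&(P[...,2]>.1)
print('lever',m.sum(),np.median(P[m],0).round(3)); print(r.hand_in())
E
```

```text
[0.55447788 0.10495535 0.24064144] [  3.7  -0.2 -15.8] 0.00996062820358096
scene red 58 angle med 0.643 rad 0.14 0.177 med [0.545 0.246 0.196]
scene yel 72 angle med 0.643 rad 0.183 0.228 med [0.496 0.256 0.234]
top red 25 angle med 0.629 rad 0.137 0.175 med [0.543 0.24  0.195]
top yel 46 angle med 0.644 rad 0.185 0.233 med [0.489 0.252 0.239]
lever 26 [ 0.526 -0.084  0.188]
the job is handed in; nothing more can be done
None
```

The job is done and handed in at about 11 s on the robot's clock, with the gripper still holding the cover at the mark. The hand-in gives no verdict.

- **Lever:** with the cover shut, I pushed the grip 102 mm to its stop (the full stroke predicts 101 mm), and the force jumped from 8 to 15 N there. I followed it back, and before the lift and again at the end it measured at its rest position, x = 0.526 m. In the last check the gripper partly hid it (26 of 66 red pixels visible).
- **Cover:** I gripped the black bar and raised the cover in small steps without passing the mark. The last check put the pointer and mark angles at 0.643 and 0.643 rad in the scene view, and 0.629 and 0.644 rad in the top view. Both differences are well inside the allowance of about 0.06 rad.
- **Holding:** the arm stood still over the last half second, with about 16 N measured at the wrist. The fingers read 10 mm on the 12 mm bar, slightly less than expected, but the grip did not slip.
- **Everything else:** the mark's measured angle stayed between 0.639 and 0.646 rad throughout the lift. The arm's path kept clear of the other objects, but I did not re-measure their positions at the end.

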